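# Gather the stand's brass fittings in one corner of their tray

## Robot

A 6-joint arm with a two-finger parallel gripper is mounted at the origin on the work surface. World frame = base frame: x ahead of the robot, y to its left, z up, the work surface at z = 0. Lengths are in mm, angles in rad, forces in N, time in s.
With the tool pointing down it reaches from about 275 to 750 mm from the base axis. Payload 10.2 kg.
Tool frame: the origin (TCP) lies between the finger pads; the fingertips stand 17 mm ahead of it and the grasp point (between the pads) lies 2 mm behind it; y points along the fingers, x is the direction in which the jaws open and shut, and the axes are right-handed (so a half turn about y gives the same grasp; the last joint's range is limited). The gripper opens to 85 mm and grips with 20 to 120 N. Pads are 22 mm wide; open, the fingers measure 114 mm over their backs; the gripper's body (76 mm by 85 mm) begins 54 mm behind the grasp point. The pads swing forward as they close: fully open they stand 13 mm farther back than shut.
Start: joints at [1.089, 0.313, 1.498, -0, 1.331, -0.223], TCP at [134.371, 507.519, 248.294] pointing down, gripper open.
Joint ranges: [-2.94, 2.94], [-0.97, 2.17], [0.19, 2.56], [-1.23, 4.37], [0.02, 3.11], [-2.88, 2.88]. Speed limits (rad/s): [2.39, 2.39, 3.01, 3.14, 3.14, 3.14].

## Interface

Orientations are given as a unit quaternion [w, x, y, z].
In Python, from rig import ctrl gives the robot as it stands.
- The arm moves only by the tool jog_arm, never from a script. Its argument "targets" is a list of rows, each an object with "offset": the shift along the tool's x, y, z in m, a list of three; "yaw": the turn about the tool's y in rad. In form: [{"offset": [dx, dy, dz], "yaw": yaw}, ...]. A call has 1 to 12 rows; each row is the pose to reach, as a shift and turn from the pose measured when the call began, along the tool's axes at that moment; what a row does not reach only later rows make up. A row lasts 1/12 s, in which the tool goes at most 41.7 mm and 7.16 degrees, less where a joint would pass 70% of its speed; a pose out of reach is approached as far as the arm can. A call with a gripper value outside its range is refused whole. "fingers" is the finger opening in m, from 0 to 0.0854, set as the call begins (left out, the last holds). The fingers move at their own pace and stop on an object; "grip_force" is the grip in N (left out, the last holds). Time passes only in rows, so rows that repeat a pose let the fingers close. It gives the time, the measured TCP pose, the force and the opening at its end, in the units of the state.
- ctrl.sense(): the state, without advancing time (a new reading comes with each control period).
- ctrl.capture(name): name is "side" or "top"; returns a dict with "img" (384x512x3 uint8, red, green, blue), "intrinsics" (3x3 intrinsics, pixels), "k1" (the pictures are not rectified: a ray, as slopes to the right and down, at radius r is drawn at 1 + k1 r^2 times it, then the intrinsics apply), "T" (4x4, takes a point from camera to world coordinates). Camera axes: x right, y up, looking along -z (the intrinsics and any distortion apply to the point x, -y, -z); pixel columns grow to the right and rows downward; lengths in mm; the calibration is good to about 2 mm. A picture is of the moment at which its call begins. There is no depth.
- ctrl.finish_job(): hands the job in, once; it reports no verdict.
Trained networks look in the newest picture that a camera, given by its name, has taken for a name from the list of things; names that differ only in an ending like _2 or _b are one class to them, and where a whole thing is asked for, a point or a joint stands for the part that bears it (a point fixed in the world has none). Each returns a list of dicts, best first, with "score" (0 to 1); they miss things now and then, are a little off and sometimes report something else, mostly with a low value. They report only what shows in the picture. A call takes as long as a camera call. They do not tell look-alikes from the thing itself.
- ctrl.boxes_of(camera, target): "box" ([left, top, right, bottom] in pixels, round what is visible of it).
- ctrl.regions_of(camera, target): "region" (384x512 bool, what is visible of it) and "box" ([left, top, right, bottom] in pixels, round what is visible of it).
The state is a dict: "time_s": time; "joints": joint angles; "dq": joint speeds; "tau": joint torques, N m; "eef_pos": TCP position; "ee_rot": TCP orientation; "force": force on the tool from outside, world axes, zero at the start; "wrist_torque": the same for the moment, N m; "grip_width": opening from 0.0 (shut) to 1.0 (fully open).
Only numpy, scipy, OpenCV 4.12 (cv2) and the standard library are available. Lean on these libraries where they do the work, as an engineer would, in place of code of your own. Each camera call takes 0.05 s, during which the arm holds its last target.

## Task

The four brass fittings for the display stand lie scattered in the mulberry carrying tray. Pick the tray up and tilt it so that all of them slide together into the corner nearest the white dish, ready for me to pick out into it; do not touch the fittings, spill any, or disturb the things standing round the tray. Finish still holding the tray steady in the air, clear of the table and tilted down towards that corner, with the fittings at rest there.

Things in the scene. Friction and masses are not known exactly. Their poses are not given: they have to be found in the camera images.
- tray: mulberry carrying tray with slick black-lacquered floor, brass-bound corners and a bridge handle, about 0.34 kg empty, loose on the table. Outside 206 (x) x 156 (y) x 40 mm high, walls 7 mm, floor 6 mm: inside 192 x 142 mm, 34 mm deep. Origin: centre of its underside; x along the length, y across, z up. Fittings start to slide at a slope of 10 to 15 degrees
- handle (a point): centre of the tray's handle bar, 82 mm above the tray's underside: a fixed straight flat wooden bar lengthwise (tray x) over the middle of the tray, 206 mm long, 14 mm wide (tray y), 20 mm high, its top 92 mm above the underside, on an upright at the middle of each short wall; open below and beside it
- corner_pp (a point): the +x, +y corner of the tray's inner floor, where floor and both walls meet, 6 mm above the underside (moves with the tray). To run along a wall right into a corner the fittings need up to 27 degrees when tipped diagonally, or some 20 degrees towards one wall and then towards the other
- corner_pm (a point): the +x, -y corner of the tray's inner floor, where floor and both walls meet, 6 mm above the underside (moves with the tray)
- corner_mp (a point): the -x, +y corner of the tray's inner floor, where floor and both walls meet, 6 mm above the underside (moves with the tray)
- corner_mm (a point): the -x, -y corner of the tray's inner floor, where floor and both walls meet, 6 mm above the underside (moves with the tray)
- toggle_1: loose brass turn-button for the display stand, 13 g: flat bar with round ends, 24 x 9 x 7 mm, with an 8 mm round boss standing 2 mm higher at its middle. It lies flat in the tray. Origin: centre of its underside, x along the bar, z up
- toggle_2: loose brass turn-button for the display stand, 13 g: flat bar with round ends, 24 x 9 x 7 mm, with an 8 mm round boss standing 2 mm higher at its middle. It lies flat in the tray. Origin: centre of its underside, x along the bar, z up
- rose_1: loose round brass seat of a turn-button, 13 g: disc of 16 mm diameter, 7 mm thick, with an 8 mm raised centre 2 mm higher. It lies flat in the tray. Origin: centre of its underside, z up
- rose_2: loose round brass seat of a turn-button, 13 g: disc of 16 mm diameter, 7 mm thick, with an 8 mm raised centre 2 mm higher. It lies flat in the tray. Origin: centre of its underside, z up
- dish: shallow white porcelain dish, 92 mm across the rim, 26 mm high, empty, standing on the table beside a long wall of the tray, near one of its four corners; which one differs from time to time (the nearest corner is judged with the tray where it is finally held). Origin: centre of its underside
- incense_box: round turquoise glazed incense box with its lid on, 62 mm diameter, 40 mm high, beside another corner of the tray. Fragile. Origin: centre of its underside
- tea_caddy: ridged brown Seto tea caddy with an ivory lid, 65 mm diameter, 79 mm high, beside another corner of the tray. Fragile. Origin: centre of its underside
- lid_rest: copper kettle-lid rest, a waisted cup 56 mm diameter, 48 mm high, beside another corner of the tray. Origin: centre of its underside
There are look-alikes about, which are no part of the job. Several things have the shape of the tea_caddy; the one meant has the colours described above.

How it is judged (in metres and radians):
At the end, for the whole second after the job is handed in: Fingers hold the tray, touching nothing round it; its inner floor corners are all 14 mm or more above the table; it slopes at least 4.6 deg along length and width down to the corner nearest the dish; each fitting lies within 80 mm of that corner; all still (under 30 mm/s, 0.15 rad/s) (((x of dish in the frame of tray above 0 m and angle between tray's own x axis and vertical above 1.65 rad and y of dish in the frame of tray above 0 m and angle between tray's own y axis and vertical above 1.65 rad and distance between each of toggle_1, toggle_2, rose_1, rose_2 and corner_pp below 0.08 m) or (x of dish in the frame of tray above 0 m and angle between tray's own x axis and vertical above 1.65 rad and y of dish in the frame of tray below 0 m and angle between tray's own y axis and vertical below 1.49 rad and distance between each of toggle_1, toggle_2, rose_1, rose_2 and corner_pm below 0.08 m) or (x of dish in the frame of tray below 0 m and angle between tray's own x axis and vertical below 1.49 rad and y of dish in the frame of tray above 0 m and angle between tray's own y axis and vertical above 1.65 rad and distance between each of toggle_1, toggle_2, rose_1, rose_2 and corner_mp below 0.08 m) or (x of dish in the frame of tray below 0 m and angle between tray's own x axis and vertical below 1.49 rad and y of dish in the frame of tray below 0 m and angle between tray's own y axis and vertical below 1.49 rad and distance between each of toggle_1, toggle_2, rose_1, rose_2 and corner_mm below 0.08 m)) and height (world z) of each of corner_pp, corner_pm, corner_mp, corner_mm above 0.014 m and contact force between the fingers and tray above 2 N and linear speed of each of tray, toggle_1, toggle_2, rose_1, rose_2 below 0.03 m/s and angular speed of tray below 0.15 rad/s and contact force between tray and incense_box below 0.1 N and contact force between tray and tea_caddy below 0.1 N and contact force between tray and lid_rest below 0.1 N and contact force between tray and dish below 0.1 N); the arm keeps its last pose, push and grip.
It fails at once if something standing round the tray is pushed from its place or tipped (distance of any of incense_box, tea_caddy, lid_rest, dish from where it was at the start of the episode above 0.015 m or angle between any of incense_box, tea_caddy, lid_rest, dish's own z axis and vertical above 0.35 rad).
It fails at once if a fitting leaves the tray (distance between any of toggle_1, toggle_2, rose_1, rose_2 and tray above 0.14 m).
It fails at once if the fingers touch a fitting (contact force between the fingers and toggle_1 above 0.3 N or contact force between the fingers and toggle_2 above 0.3 N or contact force between the fingers and rose_1 above 0.3 N or contact force between the fingers and rose_2 above 0.3 N).
It also fails if it takes over 38 s, if anything falls off the work surface, if the arm or the gripper's body presses on something with over 40 N, if the wrist force passes 120 N, or if a joint passes its speed limit or range.

## Working session

There is one attempt and no reset: what is moved stays moved. The work goes in short steps, Python scripts to look and compute and a tool call to move; the robot and the scene stay as the last step left them, time stands still between calls to the robot, and variables do not carry over. Pictures are saved under pics/ and viewed, and the job is handed in when it is done.

Besides the shell and the picture viewer there is one more tool, called after "Call:" as name(argument=value, ...), one argument or row to a line, values as JSON. jog_arm: Moves the arm, as the interface text tells. Its arguments: {"type":"object","properties":{"targets":{"type":"array"},"fingers":{"type":"number"},"grip_force":{"type":"number"}},"required":["targets"]}

```bash
mkdir -p pics; ls; cat > h.py <<'E'
import numpy as np, cv2
from rig import ctrl
def save(c,n,crop=None,s=1):
    im=c['img'][:,:,::-1]
    if crop: im=im[crop[1]:crop[3],crop[0]:crop[2]]
    im=cv2.resize(im,None,fx=s,fy=s,interpolation=cv2.INTER_CUBIC)
    cv2.imwrite('pics/'+n,im)
def ray(c,u,v):
    K=np.array(c['intrinsics'],float);k1=c['k1']
    p=cv2.undistortPoints(np.array([[[u,v]]],float),K,np.array([k1,0,0,0,0.]))[0,0]
    T=np.array(c['T']);d=T[:3,:3]@np.array([p[0],-p[1],-1]);return T[:3,3],d
def atz(c,u,v,z):
    o,d=ray(c,u,v);return o+d*(z-o[2])/d[2]
def proj(c,P):
    T=np.array(c['T']);q=(np.atleast_2d(P)-T[:3,3])@T[:3,:3];q=q*[1,-1,-1]
    K=np.array(c['intrinsics'],float);x=q[:,:2]/q[:,2:];r2=(x**2).sum(1,keepdims=True);x=x*(1+c['k1']*r2)
    return x@K[:2,:2].T+K[:2,2]
E
python3 - <<'E'
from h import *
print({k:np.round(v,3).tolist() if not isinstance(v,dict) else v for k,v in ctrl.sense().items()})
import pickle
for n in ['top','side']:
    c=ctrl.capture(n);save(c,n+'0.png',s=1.5)
    pickle.dump(c,open(n+'0.pkl','wb'))
    print(n,c['T'],c['intrinsics'],c['k1'])
    for t in ['tray','toggle_1','rose_1','dish','incense_box','tea_caddy','lid_rest','handle']:
        print(t,[(np.round(b['box']).tolist(),round(b['score'],2)) for b in ctrl.boxes_of(n,t)][:5])
E
```

```text
pics
{'time_s': 0.0, 'joints': [1.089, 0.313, 1.498, -0.0, 1.331, -0.223], 'dq': [-0.001, -0.0, 0.001, 0.0, -0.0, -0.0], 'tau': [0.001, -41.227, -25.974, -0.0, 0.004, -0.0], 'eef_pos': [134.258, 507.3, 247.723], 'ee_rot': [-0.56, 0.561, 0.431, -0.432], 'force': [-0.183, 0.867, -0.665], 'wrist_torque': [0.042, 0.007, -0.008], 'grip_width': 0.998}
top [[ 2.66134076e-02  9.98730684e-01 -4.27638478e-02  5.44250192e+02]
 [-9.99146694e-01  2.52241168e-02 -3.27051665e-02  1.13449123e+01]
 [-3.15849731e-02  4.35977531e-02  9.98549761e-01  8.13574484e+02]
 [ 0.00000000e+00  0.00000000e+00  0.00000000e+00  1.00000000e+00]] [[353.4546268    0.         255.11603388]
 [  0.         353.4546268  185.88423505]
 [  0.           0.           1.        ]] 0.013628961927946359
tray [([200.0, 143.0, 312.0, 258.0], 0.72)]
toggle_1 [([253.0, 217.0, 253.0, 226.0], 0.49)]
rose_1 []
dish [([209.0, 262.0, 252.0, 305.0], 0.73)]
incense_box [([151.0, 183.0, 181.0, 210.0], 0.69)]
tea_caddy [([373.0, 206.0, 412.0, 242.0], 0.79), ([321.0, 183.0, 354.0, 215.0], 0.64), ([365.0, 142.0, 400.0, 175.0], 0.62), ([198.0, 
[... 334 characters left out ...]
0000000e+00  0.00000000e+00  0.00000000e+00  1.00000000e+00]] [[378.46133352   0.         254.81367628]
 [  0.         378.46133352 192.71431131]
 [  0.           0.           1.        ]] -0.09878184940775761
tray [([168.0, 175.0, 287.0, 272.0], 0.91)]
toggle_1 [([193.0, 227.0, 210.0, 230.0], 0.37)]
rose_1 [([211.0, 236.0, 221.0, 247.0], 0.6)]
dish []
incense_box [([213.0, 165.0, 238.0, 188.0], 0.76)]
tea_caddy [([212.0, 256.0, 249.0, 304.0], 0.83), ([183.0, 314.0, 228.0, 370.0], 0.72), ([168.0, 175.0, 290.0, 271.0], 0.67), ([274.0, 291.0, 319.0, 345.0], 0.64)]
lid_rest [([306.0, 212.0, 334.0, 247.0], 0.72), ([168.0, 178.0, 288.0, 270.0], 0.51)]
handle [([168.0, 176.0, 286.0, 269.0], 0.89)]
```

View pics/top0.png

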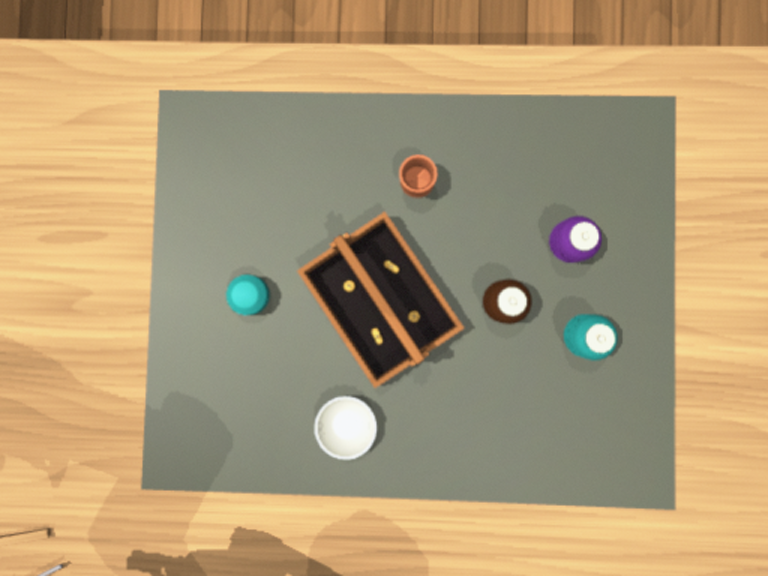

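View pics/side0.png

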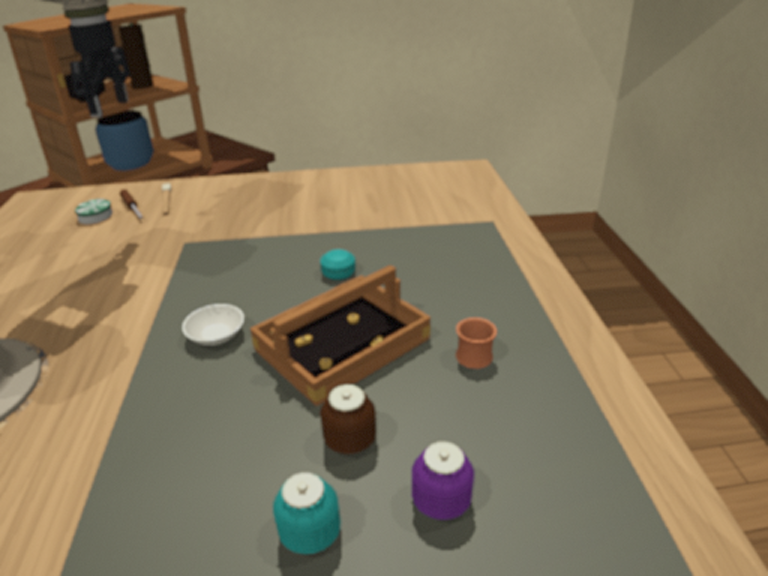

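The top view shows the dish at (345,428) and the tray corner at (378,383), both in 1.5x pixels; that bottom corner is the nearest. Brown ivory-lidded caddy at (508,301) is the described one; the purple (575,240) and teal (590,337) are look-alikes, and I won't touch any of them. Next I'll fit the tray pose.

```bash
cat > fit.py <<'E'
from h import *
import pickle
from scipy.optimize import least_squares
c=pickle.load(open('top0.pkl','rb'))
# outer rim corners at z=40 (1.5x px/1.5) 
px=np.array([[301,271],[386,214],[463,326],[378,384]])/1.5
P=np.array([atz(c,*p,40) for p in px]);print(P.round(1))
print('len',np.linalg.norm(P-np.roll(P,-1,0),axis=1).round(1))
L=np.array([[-103,78],[-103,-78],[103,-78],[103,78]])
def f(q):
    R=np.array([[np.cos(q[2]),-np.sin(q[2])],[np.sin(q[2]),np.cos(q[2])]])
    return (L@R.T+q[:2]-P[:,:2]).ravel()
r=least_squares(f,[530,20,-2.1]);print(r.x,r.fun.round(1))
for n,p,z in [('dish',(345,428),20),('incense',(248,295),40),('caddy',(508,301),60),('rest',(418,174),45)]:
    print(n,atz(c,p[0]/1.5,p[1]/1.5,z).round(0))
q=r.x
R=np.array([[np.cos(q[2]),-np.sin(q[2])],[np.sin(q[2]),np.cos(q[2])]])
for n,p in [('t',(391,267)),('r',(349,286)),('r',(414,316)),('t',(377,336))]:
    w=atz(c,p[0]/1.5,p[1]/1.5,13)[:2];print(n,w.round(),((w-q[:2])@R).round())
im=cv2.resize(c['img'][:,:,::-1],None,fx=5,fy=5,interpolation=cv2.INTER_CUBIC)
def pt(x,y,z): 
    w=R@[x,y]+q[:2]; return tuple((proj(c,[w[0],w[1],z])[0]*5+2).round().astype(int).tolist())
for pl in [[(-103,78,40),(-103,-78,40),(103,-78,40),(103,78,40)],[(-103,7,92),(-103,-7,92),(103,-7,92),(103,7,92)],[(96,71,6),(96,-71,6),(-96,-71,6),(-96,71,6)]]:
    cv2.polylines(im,[np.array([pt(*a) for a in pl])],True,(0,255,0),1)
cv2.imwrite('pics/fit.png',im[600:1200+130,850:1650])
E
python3 fit.py; python3 - <<'E'
import cv2;i=cv2.imread('pics/fit.png');print(i.shape);cv2.imwrite('pics/fit.png',i[:600])
E
```

```text
[[585.9 157.   40. ]
 [672.8  34.3  40. ]
 [512.  -81.5  40. ]
 [424.8  39.4  40. ]]
len [150.3 198.1 149.  199.4]
[548.84236438  37.30663027  -2.5049687 ] [  92.2 -121.2  -87.5  126.9  -92.3  120.3   87.6 -126. ]
dish [356.  87.  20.]
incense [549. 234.  40.]
caddy [ 550. -141.   60.]
rest [732. -11.  45.]
t [597.  25.] [-31.  38.]
r [566.  88.] [-44. -31.]
r [524. -11.] [49. 24.]
t [492.  44.] [ 42. -39.]
(730, 800, 3)
```

View pics/fit.png

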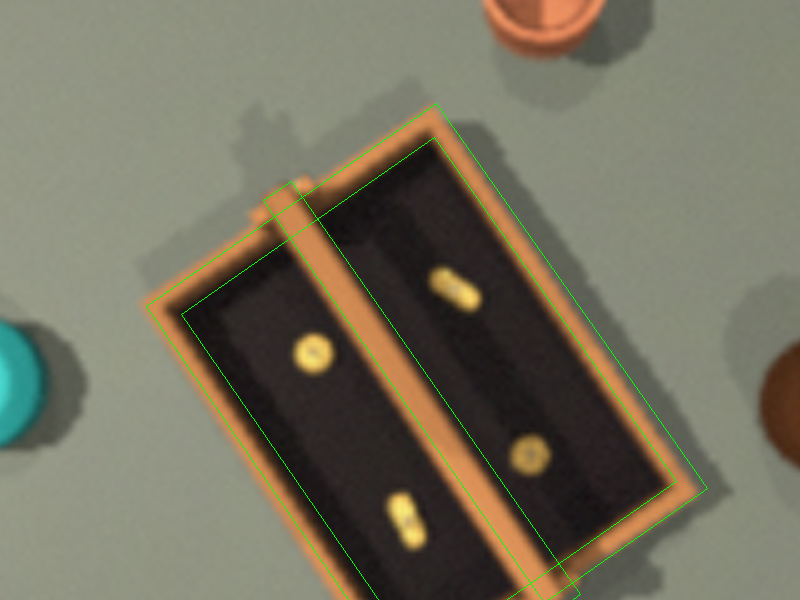

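```bash
cat > fit2.py <<'E'
from h import *
import pickle
from scipy.optimize import least_squares
from scipy.spatial.transform import Rotation as Ro
ct=pickle.load(open('top0.pkl','rb'));cs=pickle.load(open('side0.pkl','rb'))
# top: crop origin (170,120), 5x
T=lambda a,b:((a-2)/5+170,(b-2)/5+120)
obs=[(ct,(-103,-78,40),(301/1.5,271/1.5)),(ct,(-103,78,40),T(435,108)),(ct,(103,78,40),T(703,487)),(ct,(103,-78,40),(378/1.5,384/1.5))]
q0=[549,37,-2.505]
def W(q,l): 
    R=np.array([[np.cos(q[2]),-np.sin(q[2])],[np.sin(q[2]),np.cos(q[2])]]);w=R@l[:2]+q[:2];return [w[0],w[1],l[2]]
r=least_squares(lambda q:np.ravel([proj(c,W(q,l))[0]-p for c,l,p in obs]),q0);print(r.x,r.fun.round(2))
if __name__=='__main__':
  for c,n,crop in [(ct,'top',(190,130,320,265)),(cs,'side',(160,170,300,280))]:
    s=5
    im=cv2.resize(c['img'][crop[1]:crop[3],crop[0]:crop[2],::-1],None,fx=s,fy=s,interpolation=cv2.INTER_CUBIC)
    for pl in [[(-103,78,40),(-103,-78,40),(103,-78,40),(103,78,40)],[(-103,7,92),(-103,-7,92),(103,-7,92),(103,7,92)],[(96,71,6),(96,-71,6),(-96,-71,6),(-96,71,6)]]:
        pp=((proj(c,[W(r.x,l) for l in pl])-[crop[0],crop[1]])*s+2).round().astype(int)
        cv2.polylines(im,[pp],True,(0,255,0),1)
    cv2.imwrite(f'pics/fit2{n}.png',im[:600])
  st=ctrl.sense();q=st['ee_rot'];R=Ro.from_quat([q[1],q[2],q[3],q[0]]).as_matrix();print(R.round(3))
E
python3 fit2.py
```

```text
[549.91904215  36.95177694  -2.50973387] [-1.68 -0.55  0.58 -1.4   0.95 -0.02  0.1   1.89]
[[ 0.256 -0.    -0.967]
 [ 0.967  0.     0.256]
 [ 0.    -1.     0.   ]]
```

```bash
ls pics
```

```text
fit.png
fit2side.png
fit2top.png
side0.png
top0.png
```

View pics/fit2top.png

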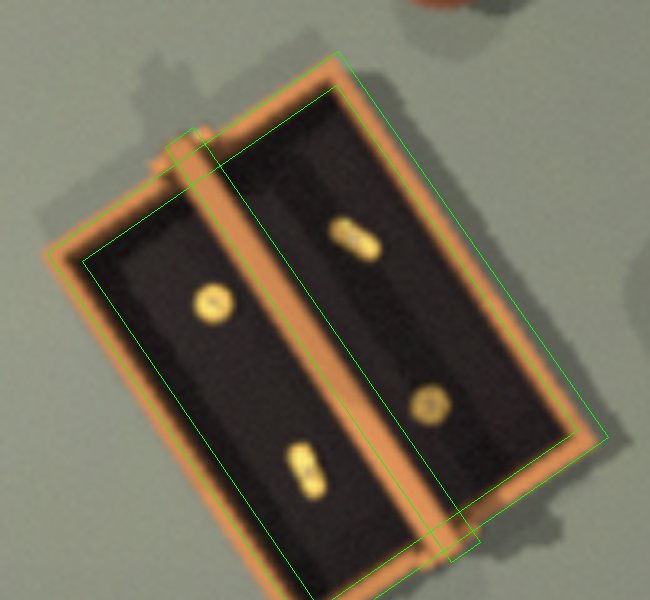

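View pics/fit2side.png

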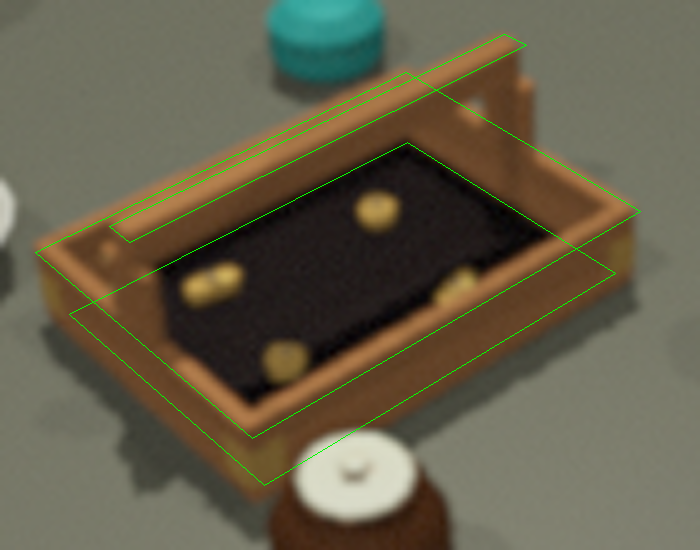

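```bash
cat > fit3.py <<'E'
import sys
from fit2 import *
S=lambda a,b:((a-2)/5+160,(b-2)/5+170)
U=lambda a,b:((a-2)/5+190,(b-2)/5+130)
obs=[(ct,(-103,-78,40),U(48,252)),(ct,(-103,78,40),U(337,58)),(ct,(103,78,40),U(603,440)),
 (ct,(-103,-7,92),U(168,142)),(ct,(-103,7,92),U(195,128)),(ct,(103,0,92),U(448,553)),
 (cs,(103,78,40),S(250,412)),(cs,(-103,78,40),S(634,208)),(cs,(-103,-7,92),S(505,36)),(cs,(103,78,0),S(258,500)),(cs,(-103,78,0),S(630,285))]
def rs(q):
    return np.ravel([proj(c,np.array(W(q,l))+np.r_[q[3:6] if c is ct else q[6:9]])[0]-p for c,l,p in obs])
r=least_squares(lambda q:np.r_[rs(q),np.array(q[3:])/3],list(r.x)+[0]*6,loss='soft_l1')
print(r.x.round(2));print(rs(r.x).reshape(-1,2).round(1).tolist())
r=least_squares(lambda q:np.r_[rs(np.r_[q,np.zeros(6)])],r.x[:3],loss='soft_l1')
print(r.x.round(3))
E
python3 fit3.py
```

```text
[549.91904215  36.95177694  -2.50973387] [-1.68 -0.55  0.58 -1.4   0.95 -0.02  0.1   1.89]
[ 5.4957e+02  4.1140e+01 -2.5300e+00 -6.0000e-02 -2.4400e+00 -1.9000e+00
  6.0000e-02  2.4400e+00 -1.1200e+00]
[[-0.5, -0.6], [0.4, -1.0], [-0.3, 0.5], [-0.7, 0.7], [-0.5, -0.3], [1.9, 0.4], [-0.8, 3.1], [0.6, -0.2], [-0.1, -1.3], [-0.4, 0.8], [1.0, -1.1]]
[549.412  39.156  -2.525]
```

Call:
jog_arm(
  targets=[
    {"offset": [-0.345, 0, -0.521], "yaw": 2.267},
    {"offset": [-0.345, 0, -0.521], "yaw": 2.267},
    {"offset": [-0.345, 0, -0.521], "yaw": 2.267},
    {"offset": [-0.345, 0, -0.521], "yaw": 2.267},
    {"offset": [-0.345, 0, -0.521], "yaw": 2.267},
    {"offset": [-0.345, 0, -0.521], "yaw": 2.267},
    {"offset": [-0.345, 0, -0.521], "yaw": 2.267},
    {"offset": [-0.345, 0, -0.521], "yaw": 2.267},
    {"offset": [-0.345, 0, -0.521], "yaw": 2.267},
    {"offset": [-0.345, 0, -0.521], "yaw": 2.267},
    {"offset": [-0.345, 0, -0.521], "yaw": 2.267},
    {"offset": [-0.345, 0, -0.521], "yaw": 2.267},
  ],
)

```text
time_s: 1.9
eef_pos: [467.8, 132.0, 248.5]
ee_rot: [0.704, -0.704, 0.068, -0.069]
force: [0.9, 1.2, 0.3]
grip_width: 0.999
```

```bash
cat > go.py <<'E'
from h import *
from scipy.spatial.transform import Rotation as Ro
def st():
    s=ctrl.sense();q=s['ee_rot'];R=Ro.from_quat([q[1],q[2],q[3],q[0]]).as_matrix()
    return s,np.array(s['eef_pos']),R
def rep():
    s,p,R=st()
    print('t',round(s['time_s'],2),'q',np.round(s['joints'],3).tolist(),'p',p.round(1).tolist(),'F',np.round(s['force'],1).tolist(),'grip',round(s['grip_width'],3))
    print('x',R[:,0].round(3),'y',R[:,1].round(3),'ang',round(np.arctan2(R[1,0],R[0,0]),3))
def to(P,ang=None):
    s,p,R=st();rep();print('offset',((R.T@(np.array(P)-p))/1000).round(4).tolist())
    if ang is not None:
        a=np.arctan2(R[1,0],R[0,0]);print('yaw',-((ang-a+np.pi)%(2*np.pi)-np.pi))
E
python3 -c "
from go import *
to([549.5,40,250],-0.955)"
```

```text
t 1.9 q [0.033, 0.227, 1.61, 0.0, 1.304, 0.228] p [467.8, 132.0, 248.5] F [0.9, 1.2, 0.3] grip 0.999
x [ 0.981 -0.193  0.001] y [ 0.001  0.    -1.   ] ang -0.195
offset [0.098, -0.0015, -0.0745]
yaw 0.7604921656618004
```

Call:
jog_arm(
  targets=[
    {"offset": [0.098, 0, -0.0745], "yaw": 0.76},
    {"offset": [0.098, 0, -0.0745], "yaw": 0.76},
    {"offset": [0.098, 0, -0.0745], "yaw": 0.76},
    {"offset": [0.098, 0, -0.0745], "yaw": 0.76},
    {"offset": [0.098, 0, -0.0745], "yaw": 0.76},
    {"offset": [0.098, 0, -0.0745], "yaw": 0.76},
    {"offset": [0.098, 0, -0.0745], "yaw": 0.76},
  ],
)

```text
time_s: 2.48
eef_pos: [549.6, 39.8, 248.4]
ee_rot: [0.627, -0.627, 0.326, -0.326]
force: [0.2, 0.6, -0.9]
grip_width: 1.002
```

```bash
python3 -c "
from go import *
rep()"
```

```text
t 2.48 q [-0.141, 0.37, 1.418, 0.0, 1.353, 0.819] p [549.6, 39.8, 248.4] F [0.2, 0.6, -0.9] grip 1.002
x [ 0.574 -0.819  0.   ] y [ 0.  0. -1.] ang -0.96
```

Call:
jog_arm(
  targets=[
    {"offset": [0.23, 0, 0.328], "yaw": 0},
    {"offset": [0.23, 0, 0.328], "yaw": 0},
    {"offset": [0.23, 0, 0.328], "yaw": 0},
    {"offset": [0.23, 0, 0.328], "yaw": 0},
    {"offset": [0.23, 0, 0.328], "yaw": 0},
    {"offset": [0.23, 0, 0.328], "yaw": 0},
    {"offset": [0.23, 0, 0.328], "yaw": 0},
    {"offset": [0.23, 0, 0.328], "yaw": 0},
    {"offset": [0.23, 0, 0.328], "yaw": 0},
  ],
)

```text
time_s: 3.23
eef_pos: [799.5, 36.6, 219.4]
ee_rot: [0.631, -0.625, 0.322, -0.329]
force: [0.2, -1.0, -1.3]
grip_width: 1.002
```

```bash
python3 -c "
from go import *
rep()"
```

```text
t 3.23 q [-0.101, 1.118, 0.193, 0.004, 1.819, 0.856] p [799.5, 36.6, 219.4] F [0.2, -1.0, -1.3] grip 1.002
x [ 0.576 -0.817  0.005] y [ 0.012  0.003 -1.   ] ang -0.956
```

Call:
jog_arm(
  targets=[
    {"offset": [0.45, -0.3, 0.65], "yaw": 0},
    {"offset": [0.45, -0.3, 0.65], "yaw": 0},
    {"offset": [0.45, -0.3, 0.65], "yaw": 0},
    {"offset": [0.45, -0.3, 0.65], "yaw": 0},
  ],
)

```text
time_s: 3.57
eef_pos: [801.4, 31.6, 237.7]
ee_rot: [0.636, -0.62, 0.312, -0.338]
force: [0.3, -0.4, 0.2]
grip_width: 0.999
```

```bash
python3 -c "
from go import *
rep()"
```

```text
t 3.57 q [-0.109, 1.098, 0.187, 0.008, 1.814, 0.849] p [801.4, 31.6, 237.7] F [0.3, -0.4, 0.2] grip 0.999
x [ 0.576 -0.817  0.022] y [ 0.043  0.003 -0.999] ang -0.956
```

```bash
python3 -c "
from go import *
c=ctrl.capture('top')
s=ctrl.sense();print(repr(s['joints']),s['dq'])
c=ctrl.capture('side');save(c,'s1.png',s=1.5)
s=ctrl.sense();print(repr(s['joints']),s['dq'],s.keys());rep()"
```

```text
array([-0.1087786 ,  1.09844902,  0.18645612,  0.00797158,  1.81451173,
        0.84949576]) [ 1.11505879e-03  1.28879234e-02  7.76944988e-05 -1.12158008e-03
 -3.80689140e-03  4.26922220e-03]
array([-0.10865442,  1.09925121,  0.18649135,  0.00800988,  1.81439727,
        0.84974579]) [ 0.00427967  0.01789054  0.00022752  0.00281907 -0.00257017  0.00454097] dict_keys(['time_s', 'joints', 'dq', 'tau', 'eef_pos', 'ee_rot', 'force', 'wrist_torque', 'grip_width'])
t 3.67 q [-0.109, 1.099, 0.186, 0.008, 1.814, 0.85] p [801.4, 31.4, 236.9] F [-0.5, -0.4, 0.1] grip 0.997
x [ 0.576 -0.817  0.022] y [ 0.042  0.003 -0.999] ang -0.957
```

View pics/s1.png

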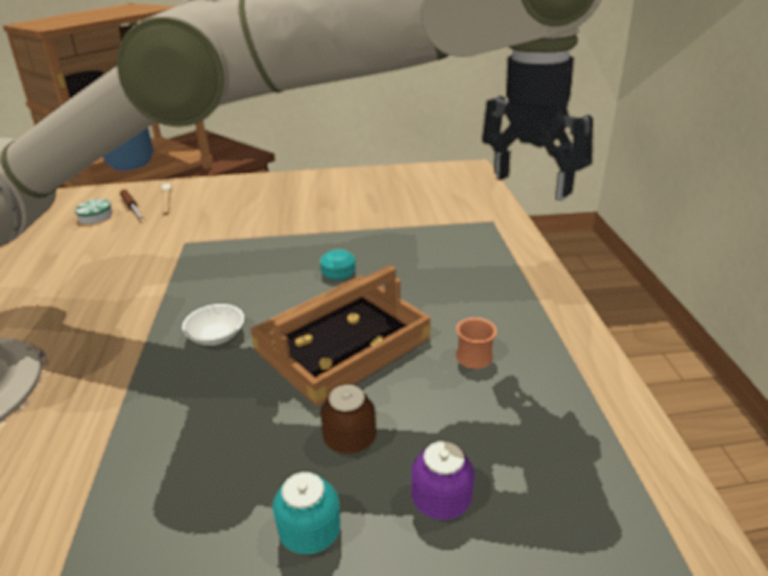

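Call:
jog_arm(
  targets=[
    {"offset": [0.57, 0, 0.82], "yaw": 0},
    {"offset": [0.57, 0, 0.82], "yaw": 0},
    {"offset": [0.57, 0, 0.82], "yaw": 0},
    {"offset": [0.57, 0, 0.82], "yaw": 0},
    {"offset": [0.57, 0, 0.82], "yaw": 0},
    {"offset": [0.57, 0, 0.82], "yaw": 0},
  ],
)

```text
time_s: 4.17
eef_pos: [824.6, 26.2, 182.7]
ee_rot: [0.64, -0.615, 0.304, -0.346]
force: [0.5, 0.8, -0.7]
grip_width: 0.995
```

```bash
python3 -c "
from go import *
rep()"
```

```text
t 4.17 q [-0.113, 1.168, 0.187, 0.012, 1.719, 0.845] p [824.6, 26.2, 182.7] F [0.5, 0.8, -0.7] grip 0.995
x [ 0.575 -0.817  0.036] y [ 0.068  0.004 -0.998] ang -0.957
```

Call:
jog_arm(
  targets=[
    {"offset": [0.5, -0.5, 0.72], "yaw": 0},
    {"offset": [0.5, -0.5, 0.72], "yaw": 0},
  ],
)

```text
time_s: 4.33
eef_pos: [823.5, 24.5, 208.5]
ee_rot: [0.644, -0.61, 0.296, -0.354]
force: [0.1, 0.9, 1.1]
grip_width: 1.0
```

```bash
python3 -c "
from go import *
rep()"
```

```text
t 4.33 q [-0.117, 1.136, 0.187, 0.016, 1.726, 0.843] p [823.5, 24.5, 208.5] F [0.1, 0.9, 1.1] grip 1.0
x [ 0.574 -0.817  0.05 ] y [ 0.094  0.005 -0.996] ang -0.958
```

```bash
python3 -c "
from go import *
to([545,562,225])"
```

```text
t 4.33 q [-0.117, 1.136, 0.187, 0.016, 1.726, 0.843] p [823.5, 24.5, 208.5] F [0.1, 0.9, 1.1] grip 1.0
x [ 0.574 -0.817  0.05 ] y [ 0.094  0.005 -0.996] ang -0.958
offset [-0.5983, -0.0398, 0.0846]
```

Call:
jog_arm(
  targets=[
    {"offset": [-0.6, -0.04, 0.085], "yaw": 0},
    {"offset": [-0.6, -0.04, 0.085], "yaw": 0},
    {"offset": [-0.6, -0.04, 0.085], "yaw": 0},
    {"offset": [-0.6, -0.04, 0.085], "yaw": 0},
    {"offset": [-0.6, -0.04, 0.085], "yaw": 0},
    {"offset": [-0.6, -0.04, 0.085], "yaw": 0},
    {"offset": [-0.6, -0.04, 0.085], "yaw": 0},
    {"offset": [-0.6, -0.04, 0.085], "yaw": 0},
    {"offset": [-0.6, -0.04, 0.085], "yaw": 0},
    {"offset": [-0.6, -0.04, 0.085], "yaw": 0},
    {"offset": [-0.6, -0.04, 0.085], "yaw": 0},
    {"offset": [-0.6, -0.04, 0.085], "yaw": 0},
  ],
)

```text
time_s: 5.33
eef_pos: [595.4, 464.9, 225.6]
ee_rot: [0.645, -0.609, 0.296, -0.355]
force: [0.8, 0.2, -0.1]
grip_width: 0.998
```

```bash
python3 -c "
from go import *
to([545,562,225]);to([1145,1182,425])"
```

```text
t 5.33 q [0.522, 0.846, 0.701, -0.042, 1.506, 1.479] p [595.4, 464.9, 225.6] F [0.8, 0.2, -0.1] grip 0.998
x [ 0.574 -0.817  0.05 ] y [ 0.098  0.007 -0.995] ang -0.959
offset [-0.1083, -0.0037, 0.0149]
t 5.33 q [0.522, 0.846, 0.701, -0.042, 1.506, 1.479] p [595.4, 464.9, 225.6] F [0.8, 0.2, -0.1] grip 0.998
x [ 0.574 -0.817  0.05 ] y [ 0.098  0.007 -0.995] ang -0.959
offset [-0.2606, -0.1397, 0.8767]
```

Call:
jog_arm(
  targets=[
    {"offset": [-0.11, -0.004, 0.03], "yaw": 0},
    {"offset": [-0.11, -0.004, 0.05], "yaw": 0},
    {"offset": [-0.11, -0.01, 0.08], "yaw": 0},
    {"offset": [-0.15, -0.2, 0.9], "yaw": 0},
    {"offset": [-0.15, -0.2, 0.9], "yaw": 0},
  ],
)

```text
time_s: 5.75
eef_pos: [590.7, 565.3, 225.2]
ee_rot: [0.651, -0.604, 0.293, -0.355]
force: [0.8, -0.7, -1.8]
grip_width: 1.0
```

```bash
python3 -c "
from go import *
rep()"
```

```text
t 5.75 q [0.635, 1.113, 0.192, -0.049, 1.738, 1.578] p [590.7, 565.3, 225.2] F [0.8, -0.7, -1.8] grip 1.0
x [ 0.577 -0.816  0.047] y [ 0.108  0.019 -0.994] ang -0.956
```

Call:
jog_arm(
  targets=[
    {"offset": [-0.2, -0.5, 0.9], "yaw": 0},
    {"offset": [-0.2, -0.5, 0.9], "yaw": 0},
  ],
)

```text
time_s: 5.92
eef_pos: [586.6, 566.8, 253.6]
ee_rot: [0.661, -0.593, 0.289, -0.358]
force: [0.1, -0.2, 1.1]
grip_width: 0.999
```

Call:
jog_arm(
  targets=[
    {"offset": [-0.2, -0.5, 0.9], "yaw": 0},
  ],
)

```text
time_s: 6.0
eef_pos: [585.6, 570.7, 266.3]
ee_rot: [0.669, -0.583, 0.286, -0.361]
force: [-0.3, 0.6, 0.7]
grip_width: 1.002
```

```bash
python3 -c "
from go import *
rep()"
```

```text
t 6.0 q [0.642, 1.065, 0.186, -0.043, 1.733, 1.586] p [585.6, 570.7, 266.3] F [-0.3, 0.6, 0.7] grip 1.002
x [ 0.576 -0.817  0.039] y [ 0.15   0.059 -0.987] ang -0.957
```

Call:
jog_arm(
  targets=[
    {"offset": [-0.3, -0.4, 0.9], "yaw": 0},
  ],
)

```text
time_s: 6.08
eef_pos: [583.7, 577.7, 276.0]
ee_rot: [0.678, -0.572, 0.282, -0.364]
force: [0.0, -1.0, -0.7]
grip_width: 1.0
```

Call:
jog_arm(
  targets=[
    {"offset": [-0.3, -0.4, 0.9], "yaw": 0},
  ],
)

```text
time_s: 6.17
eef_pos: [581.1, 585.4, 284.6]
ee_rot: [0.687, -0.562, 0.278, -0.367]
force: [-0.2, 0.0, -0.3]
grip_width: 1.002
```

Call:
jog_arm(
  targets=[
    {"offset": [-0.3, -0.4, 0.9], "yaw": 0},
  ],
)

```text
time_s: 6.25
eef_pos: [578.5, 592.2, 294.0]
ee_rot: [0.695, -0.552, 0.275, -0.369]
force: [-0.0, 0.4, -0.2]
grip_width: 1.005
```

```bash
python3 -c "
from go import *
rep()"
```

```text
t 6.25 q [0.667, 1.034, 0.187, -0.038, 1.68, 1.611] p [578.5, 592.2, 294.0] F [-0.0, 0.4, -0.2] grip 1.005
x [ 0.577 -0.817  0.026] y [ 0.211  0.118 -0.97 ] ang -0.956
```

Call:
jog_arm(
  targets=[
    {"offset": [-0.45, -0.2, 0.85], "yaw": 0},
  ],
)

```text
time_s: 6.33
eef_pos: [573.9, 603.7, 298.1]
ee_rot: [0.704, -0.542, 0.271, -0.372]
force: [0.6, -0.7, -0.6]
grip_width: 0.997
```

Call:
jog_arm(
  targets=[
    {"offset": [-0.45, -0.2, 0.85], "yaw": 0},
  ],
)

```text
time_s: 6.42
eef_pos: [568.3, 616.3, 300.8]
ee_rot: [0.712, -0.532, 0.268, -0.373]
force: [-0.8, -0.4, 0.9]
grip_width: 0.999
```

Call:
jog_arm(
  targets=[
    {"offset": [-0.45, -0.2, 0.85], "yaw": 0},
  ],
)

```text
time_s: 6.5
eef_pos: [562.7, 627.5, 304.9]
ee_rot: [0.719, -0.522, 0.264, -0.374]
force: [0.1, -0.4, -0.3]
grip_width: 0.998
```

```bash
python3 -c "
from go import *
rep()"
```

```text
t 6.5 q [0.713, 1.027, 0.187, -0.04, 1.61, 1.656] p [562.7, 627.5, 304.9] F [0.1, -0.4, -0.3] grip 0.998
x [ 0.58  -0.815  0.011] y [ 0.263  0.174 -0.949] ang -0.952
```

Call:
jog_arm(
  targets=[
    {"offset": [-0.45, -0.2, 0.85], "yaw": 0},
  ],
)

```text
time_s: 6.58
eef_pos: [557.1, 637.6, 310.4]
ee_rot: [0.727, -0.513, 0.261, -0.375]
force: [0.8, -1.4, -0.1]
grip_width: 1.001
```

Call:
jog_arm(
  targets=[
    {"offset": [-0.5, -0.2, 0.8], "yaw": 0},
  ],
)

```text
time_s: 6.67
eef_pos: [549.8, 648.3, 316.7]
ee_rot: [0.734, -0.503, 0.258, -0.376]
force: [0.4, 0.1, 0.0]
grip_width: 1.001
```

```bash
python3 -c "
from go import *
rep()
s,p,R=st()
h=R[:2,1]/np.linalg.norm(R[:2,1]);print(np.degrees(np.arcsin(np.linalg.norm(R[:2,1]))),np.arctan2(h[1],h[0]))
to([470,330,280],-0.955)"
```

```text
t 6.67 q [0.742, 1.016, 0.187, -0.042, 1.572, 1.682] p [549.8, 648.3, 316.7] F [0.4, 0.1, 0.0] grip 1.001
x [ 0.584 -0.812 -0.001] y [ 0.292  0.211 -0.933] ang -0.948
21.126310043825637 0.6247436868484478
t 6.67 q [0.742, 1.016, 0.187, -0.042, 1.572, 1.682] p [549.8, 648.3, 316.7] F [0.4, 0.1, 0.0] grip 1.001
x [ 0.584 -0.812 -0.001] y [ 0.292  0.211 -0.933] ang -0.948
offset [0.2119, -0.0562, -0.2469]
yaw 0.007332517762718815
```

```bash
python3 -c "
from go import *
to([520,19,180],-0.955)"
```

```text
t 6.67 q [0.742, 1.016, 0.187, -0.042, 1.572, 1.682] p [549.8, 648.3, 316.7] F [0.4, 0.1, 0.0] grip 1.001
x [ 0.584 -0.812 -0.001] y [ 0.292  0.211 -0.933] ang -0.948
offset [0.4937, -0.0139, -0.4143]
yaw 0.007332517762718815
```

Call:
jog_arm(
  targets=[
    {"offset": [0.494, -0.014, -0.414], "yaw": 0},
    {"offset": [0.494, -0.014, -0.414], "yaw": 0},
    {"offset": [0.494, -0.014, -0.414], "yaw": 0},
    {"offset": [0.494, -0.014, -0.414], "yaw": 0},
    {"offset": [0.494, -0.014, -0.414], "yaw": 0},
    {"offset": [0.494, -0.014, -0.414], "yaw": 0},
    {"offset": [0.494, -0.014, -0.414], "yaw": 0},
    {"offset": [0.494, -0.014, -0.414], "yaw": 0},
    {"offset": [0.494, -0.014, -0.414], "yaw": 0},
    {"offset": [0.494, -0.014, -0.414], "yaw": 0},
    {"offset": [0.494, -0.014, -0.414], "yaw": 0},
    {"offset": [0.494, -0.014, -0.414], "yaw": 0},
  ],
)

```text
time_s: 7.67
eef_pos: [530.4, 204.6, 221.6]
ee_rot: [0.734, -0.503, 0.257, -0.377]
force: [1.0, 1.0, -1.0]
grip_width: 1.0
```

```bash
python3 -c "
from go import *
to([520,19,180],-0.955)"
```

```text
t 7.67 q [0.081, 0.266, 1.678, 0.242, 0.891, 0.905] p [530.4, 204.6, 221.6] F [1.0, 1.0, -1.0] grip 1.0
x [ 0.584 -0.812  0.001] y [ 0.295  0.211 -0.932] ang -0.947
offset [0.1446, -0.0035, -0.124]
yaw 0.007827930534189065
```

Call:
jog_arm(
  targets=[
    {"offset": [0.145, -0.0035, -0.124], "yaw": 0.008},
    {"offset": [0.145, -0.0035, -0.124], "yaw": 0.008},
    {"offset": [0.145, -0.0035, -0.124], "yaw": 0.008},
    {"offset": [0.145, -0.0035, -0.124], "yaw": 0.008},
    {"offset": [0.145, -0.0035, -0.124], "yaw": 0.008},
    {"offset": [0.145, -0.0035, -0.124], "yaw": 0.008},
    {"offset": [0.145, -0.0035, -0.124], "yaw": 0.008},
  ],
)

```text
time_s: 8.25
eef_pos: [520.7, 17.9, 180.4]
ee_rot: [0.733, -0.501, 0.26, -0.38]
force: [0.3, 0.9, 0.6]
grip_width: 1.001
```

```bash
python3 -c "
from go import *
to([550,40.5,80.5],-0.955)
for n in ['top','side']:
    c=ctrl.capture(n);save(c,n+'2.png',s=1.5)
rep()"
```

```text
t 8.25 q [-0.332, 0.244, 1.827, 0.391, 0.886, 0.404] p [520.7, 17.9, 180.4] F [0.3, 0.9, 0.6] grip 1.001
x [ 0.576 -0.817 -0.001] y [ 0.296  0.21  -0.932] ang -0.957
offset [-0.0015, 0.1065, -0.0018]
yaw -0.001974773580653455
t 8.35 q [-0.329, 0.243, 1.827, 0.391, 0.887, 0.404] p [520.6, 19.5, 180.6] F [-0.1, 0.4, 0.0] grip 1.002
x [ 0.579 -0.816 -0.001] y [ 0.296  0.211 -0.932] ang -0.954
```

View pics/side2.png

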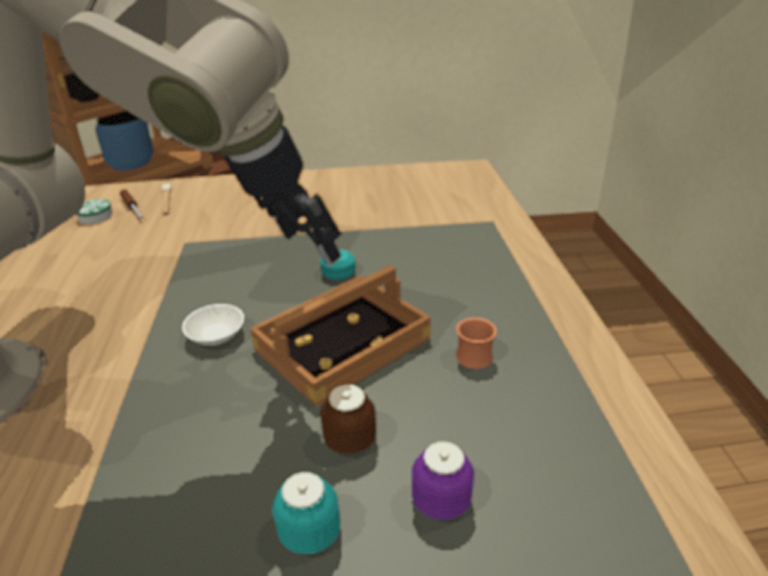

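View pics/top2.png

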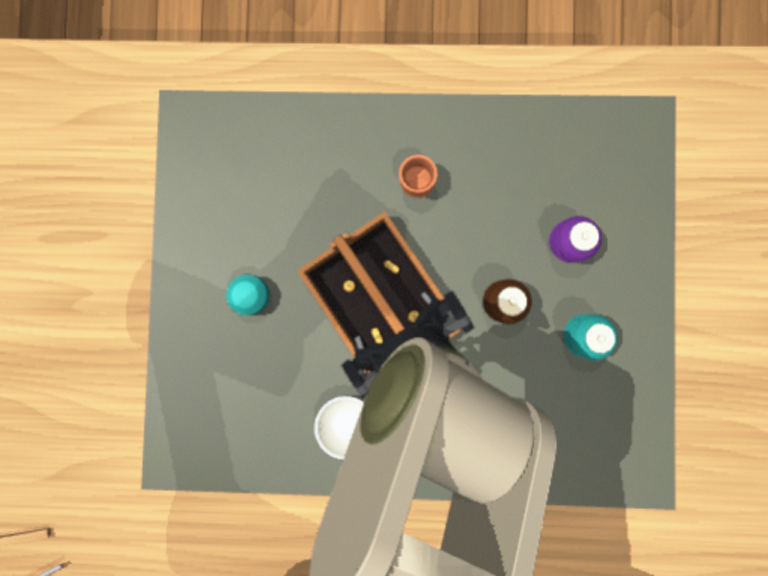

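Call:
jog_arm(
  targets=[
    {"offset": [0, 0.035, -0.001], "yaw": 0},
    {"offset": [0, 0.07, -0.002], "yaw": 0},
    {"offset": [0, 0.095, -0.0025], "yaw": 0},
    {"offset": [0, 0.106, -0.0027], "yaw": 0},
    {"offset": [0, 0.106, -0.0027], "yaw": 0},
  ],
)

```text
time_s: 8.77
eef_pos: [549.4, 42.2, 79.3]
ee_rot: [0.734, -0.502, 0.26, -0.377]
force: [-1.0, 0.5, 0.1]
grip_width: 1.0
```

```bash
python3 -c "
from go import *
c=ctrl.capture('side');save(c,'side3.png',(130,110,330,290),4)
to([550,40.5,80.5],-0.955)"
```

```text
t 8.82 q [-0.264, 0.456, 1.838, 0.476, 0.662, 0.338] p [549.9, 41.5, 81.0] F [0.7, -0.1, 0.6] grip 0.994
x [ 0.58  -0.815 -0.002] y [ 0.295  0.212 -0.932] ang -0.952
offset [0.0008, 0.0002, -0.0006]
yaw 0.002981652765863707
```

View pics/side3.png

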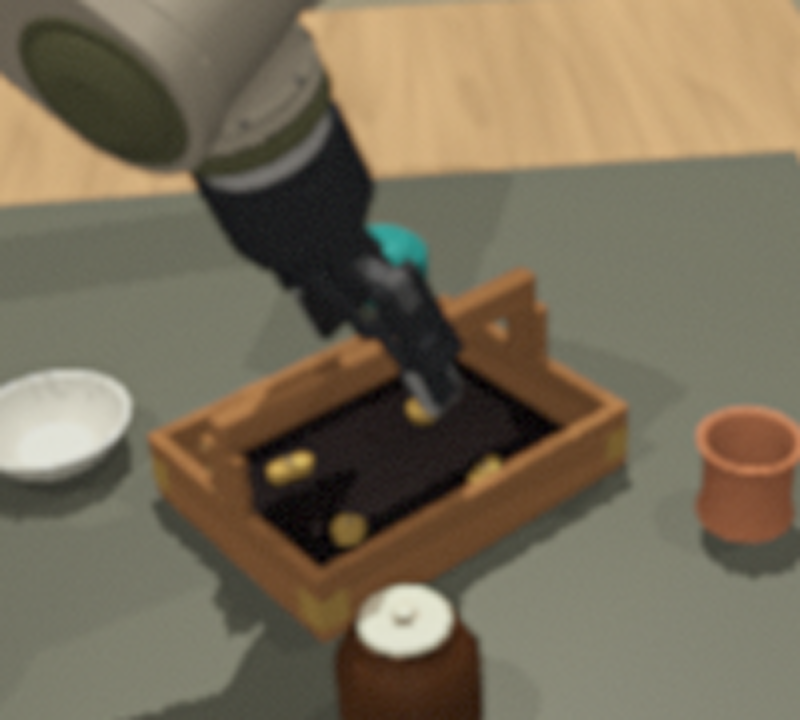

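The fingers straddle the bar near its middle, at (430,370) in the crop, well clear of the fittings and dish. Closing now.

Call:
jog_arm(
  targets=[
    {"offset": [0, 0, 0], "yaw": 0},
    {"offset": [0, 0, 0], "yaw": 0},
    {"offset": [0, 0, 0], "yaw": 0},
    {"offset": [0, 0, 0], "yaw": 0},
    {"offset": [0, 0, 0], "yaw": 0},
    {"offset": [0, 0, 0], "yaw": 0},
    {"offset": [0, 0, 0], "yaw": 0},
    {"offset": [0, 0, 0], "yaw": 0},
  ],
  fingers=0,
  grip_force=80,
)

```text
time_s: 9.48
eef_pos: [550.2, 41.3, 81.5]
ee_rot: [0.734, -0.501, 0.259, -0.378]
force: [-3.0, -1.0, 6.1]
grip_width: 0.147
```

```bash
python3 -c "
from go import *
s,p,R=st();to(p+[0,0,170]);to(p+[-40,0,170])"
```

```text
t 9.48 q [-0.264, 0.455, 1.838, 0.475, 0.662, 0.338] p [550.2, 41.3, 81.5] F [-3.0, -1.0, 6.1] grip 0.147
x [ 0.58  -0.815 -0.001] y [ 0.296  0.212 -0.932] ang -0.952
offset [-0.0002, -0.1584, 0.0618]
t 9.48 q [-0.264, 0.455, 1.838, 0.475, 0.662, 0.338] p [550.2, 41.3, 81.5] F [-3.0, -1.0, 6.1] grip 0.147
x [ 0.58  -0.815 -0.001] y [ 0.296  0.212 -0.932] ang -0.952
offset [-0.0234, -0.1702, 0.0315]
```

Call:
jog_arm(
  targets=[
    {"offset": [0, -0.009, 0.004], "yaw": 0},
    {"offset": [0, -0.023, 0.009], "yaw": 0},
    {"offset": [0, -0.042, 0.0165], "yaw": 0},
    {"offset": [0, -0.061, 0.024], "yaw": 0},
    {"offset": [0, -0.08, 0.031], "yaw": 0},
    {"offset": [0, -0.099, 0.0386], "yaw": 0},
    {"offset": [0, -0.118, 0.046], "yaw": 0},
    {"offset": [0, -0.136, 0.053], "yaw": 0},
    {"offset": [0, -0.15, 0.0585], "yaw": 0},
    {"offset": [0, -0.158, 0.062], "yaw": 0},
    {"offset": [0, -0.158, 0.062], "yaw": 0},
  ],
)

```text
time_s: 10.4
eef_pos: [550.8, 41.2, 252.9]
ee_rot: [0.734, -0.501, 0.258, -0.379]
force: [-0.4, 0.1, -3.9]
grip_width: 0.146
```

```bash
python3 -c "
from go import *
rep()
for n in ['top','side']:
    c=ctrl.capture(n);save(c,n+'4.png',s=1.5)
"
```

```text
t 10.4 q [-0.264, 0.224, 1.647, 0.33, 1.051, 0.555] p [550.8, 41.2, 252.9] F [-0.4, 0.1, -3.9] grip 0.146
x [ 0.58  -0.815  0.001] y [ 0.298  0.211 -0.931] ang -0.952
```

View pics/side4.png

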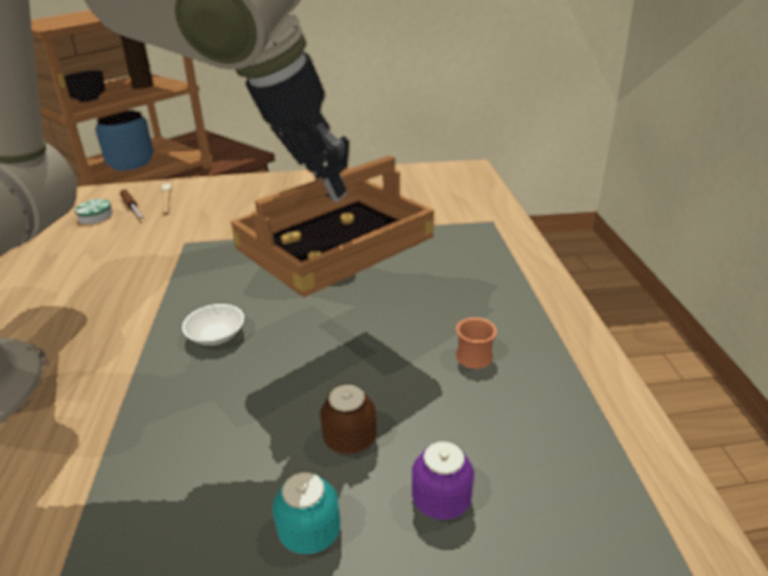

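View pics/top4.png

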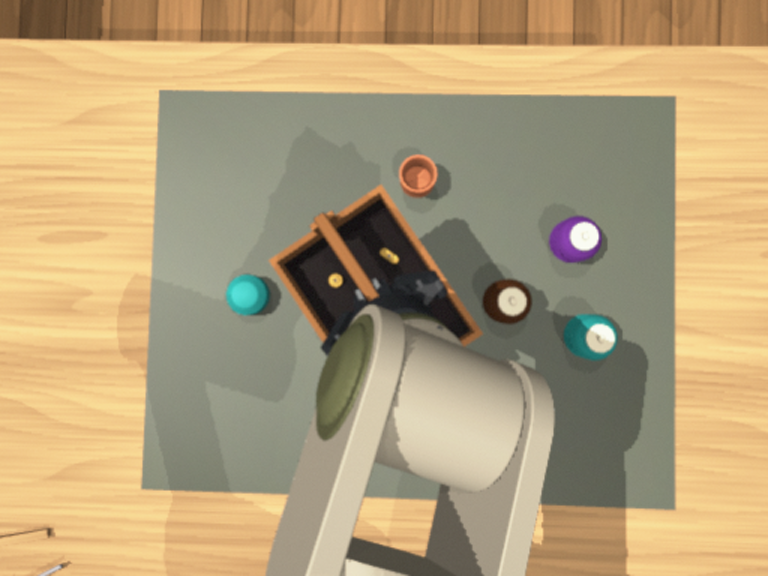

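Call:
jog_arm(
  targets=[
    {"offset": [0, 0, 0], "yaw": -0.03},
    {"offset": [0, 0, 0], "yaw": -0.09},
    {"offset": [0, 0, 0], "yaw": -0.17},
    {"offset": [0, 0, 0], "yaw": -0.25},
    {"offset": [0, 0, 0], "yaw": -0.33},
    {"offset": [0, 0, 0], "yaw": -0.41},
    {"offset": [0, 0, 0], "yaw": -0.49},
    {"offset": [0, 0, 0], "yaw": -0.57},
    {"offset": [0, 0, 0], "yaw": -0.65},
    {"offset": [0, 0, 0], "yaw": -0.73},
    {"offset": [0, 0, 0], "yaw": -0.79},
    {"offset": [0, 0, 0], "yaw": -0.82},
  ],
)

```text
time_s: 11.5
eef_pos: [549.4, 41.5, 248.7]
ee_rot: [0.777, -0.611, -0.054, -0.145]
force: [0.1, -0.6, -3.8]
grip_width: 0.147
```

```bash
python3 -c "
from go import *
rep()
for n in ['top','side']:
    c=ctrl.capture(n);save(c,n+'5.png',s=1.5)
"
```

```text
t 11.5 q [-0.264, 0.227, 1.652, 0.33, 1.049, -0.269] p [549.4, 41.5, 248.7] F [0.1, -0.6, -3.8] grip 0.147
x [ 0.952 -0.158  0.261] y [ 0.291  0.212 -0.933] ang -0.165
```

View pics/side5.png

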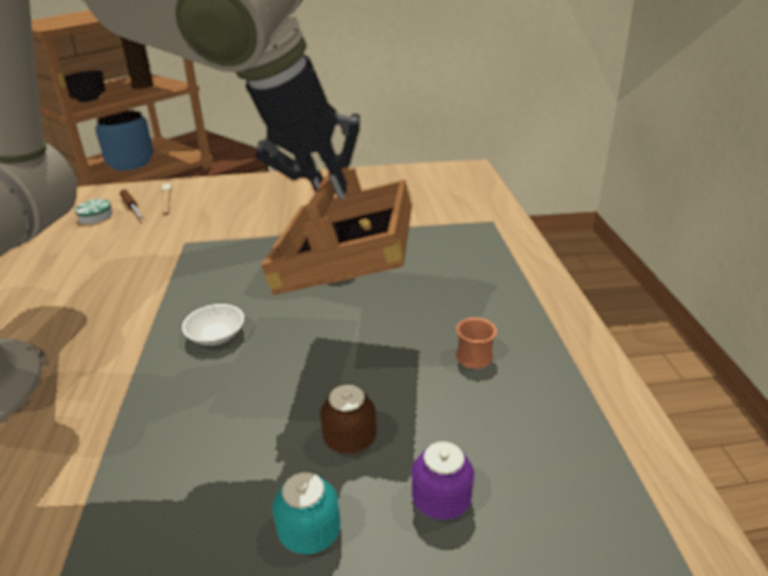

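Call:
jog_arm(
  targets=[
    {"offset": [0, 0, 0], "yaw": -0.03},
    {"offset": [0, 0, 0], "yaw": -0.09},
    {"offset": [0, 0, 0], "yaw": -0.17},
    {"offset": [0, 0, 0], "yaw": -0.25},
    {"offset": [0, 0, 0], "yaw": -0.33},
    {"offset": [0, 0, 0], "yaw": -0.41},
    {"offset": [0, 0, 0], "yaw": -0.49},
    {"offset": [0, 0, 0], "yaw": -0.57},
    {"offset": [0, 0, 0], "yaw": -0.65},
    {"offset": [0, 0, 0], "yaw": -0.73},
    {"offset": [0, 0, 0], "yaw": -0.79},
    {"offset": [0, 0, 0], "yaw": -0.82},
  ],
)

```text
time_s: 12.6
eef_pos: [549.1, 41.6, 247.9]
ee_rot: [0.691, -0.617, -0.359, 0.111]
force: [0.5, 0.6, -4.2]
grip_width: 0.147
```

```bash
python3 -c "
from go import *
rep()
for n in ['top','side']:
    c=ctrl.capture(n);save(c,n+'6.png',s=1.5)
    for t in ['toggle_1','rose_1']: print(n,t,[(np.round(b['box']).tolist(),round(b['score'],2)) for b in ctrl.boxes_of(n,t)][:5])
"
```

```text
t 12.6 q [-0.264, 0.228, 1.653, 0.33, 1.049, -1.088] p [549.1, 41.6, 247.9] F [0.5, 0.6, -4.2] grip 0.147
x [0.718 0.596 0.359] y [ 0.29   0.213 -0.933] ang 0.693
top toggle_1 []
top rose_1 [([321.0, 185.0, 356.0, 215.0], 0.27)]
side toggle_1 [([182.0, 116.0, 305.0, 190.0], 0.51)]
side rose_1 [([302.0, 208.0, 332.0, 247.0], 0.52)]
```

View pics/side6.png

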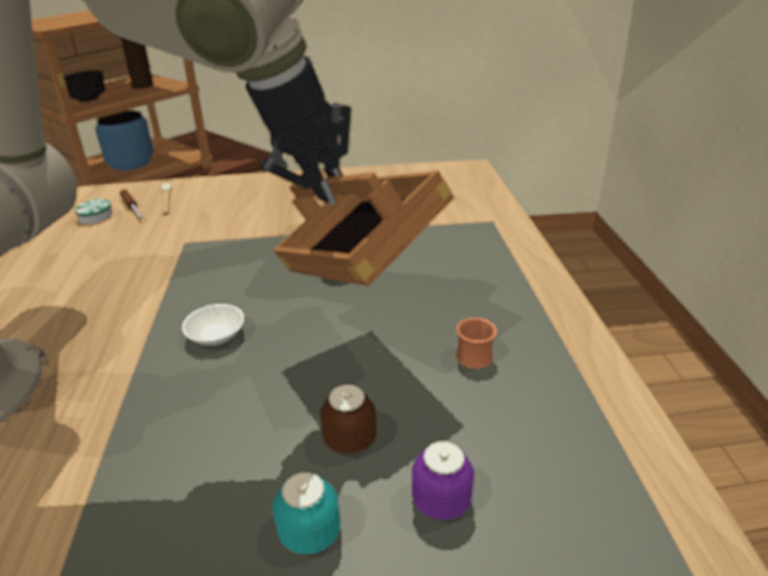

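View pics/top6.png

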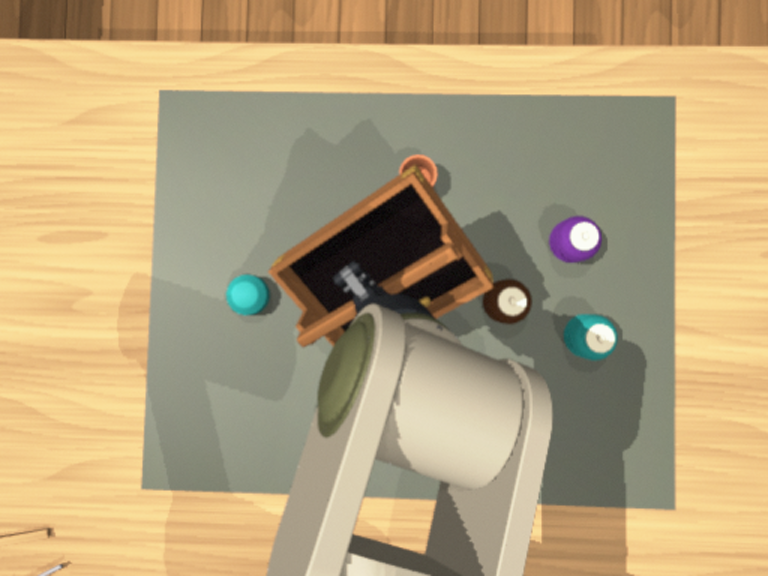

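Call:
jog_arm(
  targets=[
    {"offset": [0, 0, 0], "yaw": -0.03},
    {"offset": [0, 0, 0], "yaw": -0.09},
    {"offset": [0, 0, 0], "yaw": -0.17},
    {"offset": [0, 0, 0], "yaw": -0.25},
    {"offset": [0, 0, 0], "yaw": -0.33},
    {"offset": [0, 0, 0], "yaw": -0.41},
    {"offset": [0, 0, 0], "yaw": -0.49},
    {"offset": [0, 0, 0], "yaw": -0.56},
    {"offset": [0, 0, 0], "yaw": -0.6},
    {"offset": [0, 0, 0], "yaw": -0.6},
    {"offset": [0, 0, 0], "yaw": -0.6},
  ],
)

```text
time_s: 13.82
eef_pos: [549.3, 41.5, 248.5]
ee_rot: [-0.555, 0.558, 0.546, -0.287]
force: [-0.4, -0.2, -3.7]
grip_width: 0.151
```

```bash
python3 -c "
from go import *
rep()
for n in ['top','side']:
    c=ctrl.capture(n);save(c,n+'7.png',(170,90,340,260),3.5)
"
```

```text
t 13.82 q [-0.264, 0.228, 1.652, 0.33, 1.049, -1.683] p [549.3, 41.5, 248.5] F [-0.4, -0.2, -3.7] grip 0.151
x [0.24  0.928 0.286] y [ 0.291  0.213 -0.933] ang 1.318
```

View pics/side7.png

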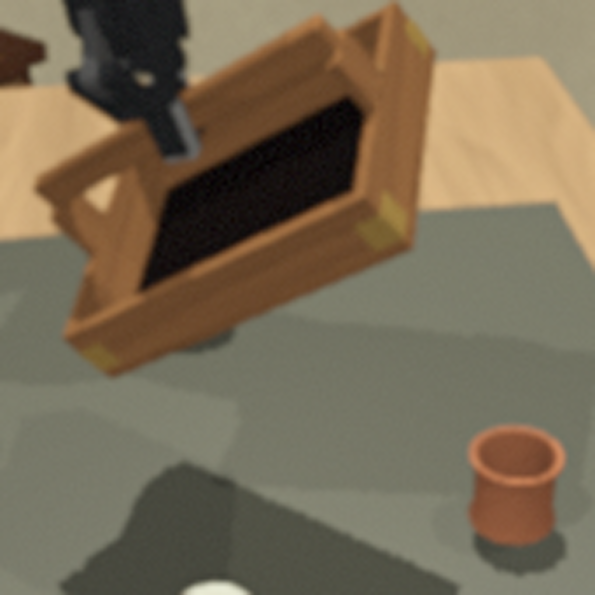

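View pics/top7.png

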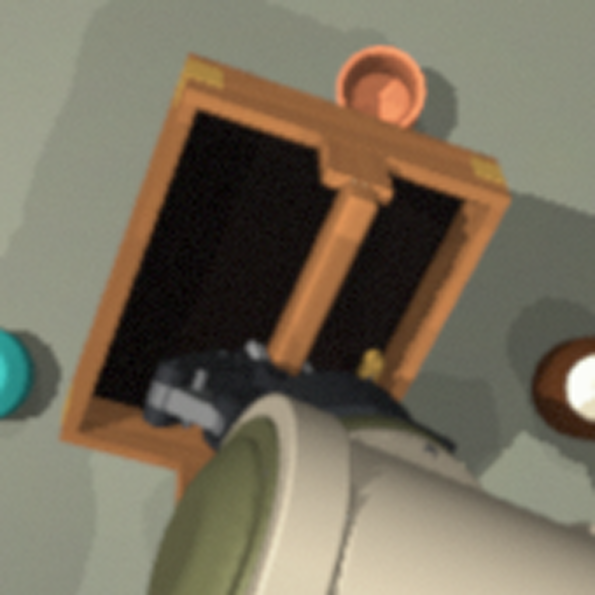

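```bash
cat > tr.py <<'E'
from go import *
def Rz(a): return Ro.from_euler('z',a).as_matrix()
q0=[0.734,-0.501,0.259,-0.378];R0=Ro.from_quat([q0[1],q0[2],q0[3],q0[0]]).as_matrix();p0=np.array([550.2,41.3,81.5])
T0=Rz(-2.525);c0=np.array([549.7,40.3,0])
Rrel=R0.T@T0;crel=R0.T@(c0-p0)
def tray(adj=None):
    s,p,R=st();return R@Rrel,p+R@crel
def info():
    Rt,ct=tray()
    print('slopes deg: x',np.degrees(np.arcsin(-Rt[2,0])).round(1),'y',np.degrees(np.arcsin(-Rt[2,1])).round(1),'angs',np.arccos(Rt[2,:2]).round(3))
    print('corner z',[(sx,sy,round((ct+Rt@[sx*96,sy*71,6])[2])) for sx in(1,-1) for sy in(1,-1)],'outer low',min((ct+Rt@[sx*103,sy*78,0])[2] for sx in(1,-1) for sy in(1,-1)).round())
    print('dish in tray',(Rt.T@(np.array([356,87,0])-ct)).round())
    return Rt,ct
def onfloor(c,u,v,Rt,ct,h=13):
    o,d=ray(c,u,v);n=Rt[:,2];o=o-ct
    t=(h-o@n)/(d@n);return (Rt.T@(o+t*d)).round(1)
def draw(c,name,crop,s):
    Rt,ct=tray()
    im=cv2.resize(c['img'][crop[1]:crop[3],crop[0]:crop[2],::-1],None,fx=s,fy=s,interpolation=cv2.INTER_CUBIC)
    for pl in [[(-103,78,40),(-103,-78,40),(103,-78,40),(103,78,40)],[(96,71,6),(96,-71,6),(-96,-71,6),(-96,71,6)]]:
        pp=((proj(c,np.array([ct+Rt@l for l in pl]))-[crop[0],crop[1]])*s).round().astype(int)
        cv2.polylines(im,[pp],True,(0,255,0),1)
    m=((proj(c,ct+Rt@[-96,-71,6])[0]-[crop[0],crop[1]])*s).astype(int);cv2.circle(im,tuple(m.tolist()),4,(0,0,255),1)
    cv2.imwrite('pics/'+name,im)
E
python3 -c "
from tr import *
Rt,ct=info();c=ctrl.capture('top');print(onfloor(c,276.3,193.4,Rt,ct));draw(c,'top8.png',(170,90,340,260),3.5)"
```

```text
slopes deg: x -32.9 y -16.8 angs [0.997 1.278]
corner z [(1, 1, 262), (1, -1, 221), (-1, 1, 158), (-1, -1, 117)] outer low 107.0
dish in tray [-299.  -76.   -1.]
[-21.8 -67.1  13. ]
```

View pics/top8.png

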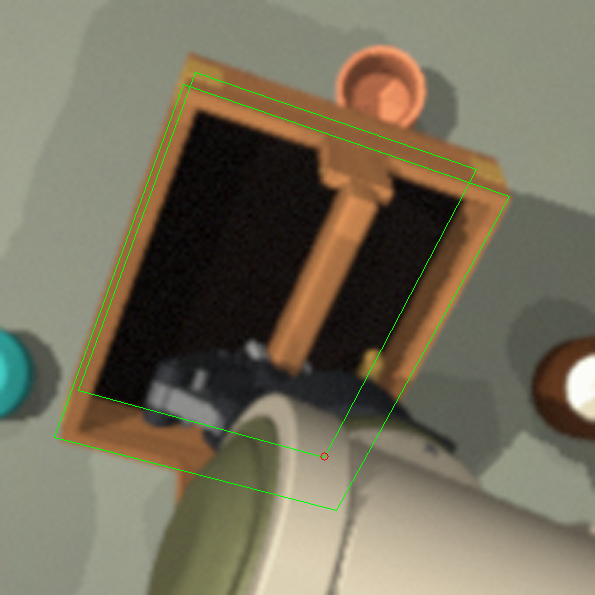

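```bash
python3 -c "
from tr import *
to([530,-220,290])"
```

```text
t 13.97 q [-0.264, 0.228, 1.652, 0.33, 1.049, -1.683] p [549.4, 41.5, 248.5] F [-0.8, 0.0, -4.8] grip 0.148
x [0.239 0.928 0.286] y [ 0.291  0.213 -0.933] ang 1.319
offset [-0.2354, -0.0999, -0.0712]
```

Call:
jog_arm(
  targets=[
    {"offset": [-0.005, -0.002, -0.0015], "yaw": 0},
    {"offset": [-0.016, -0.007, -0.005], "yaw": 0},
    {"offset": [-0.035, -0.015, -0.0107], "yaw": 0},
    {"offset": [-0.059, -0.025, -0.018], "yaw": 0},
    {"offset": [-0.085, -0.036, -0.0256], "yaw": 0},
    {"offset": [-0.113, -0.048, -0.034], "yaw": 0},
    {"offset": [-0.141, -0.06, -0.043], "yaw": 0},
    {"offset": [-0.167, -0.071, -0.0505], "yaw": 0},
    {"offset": [-0.191, -0.081, -0.058], "yaw": 0},
    {"offset": [-0.212, -0.09, -0.064], "yaw": 0},
    {"offset": [-0.227, -0.096, -0.0685], "yaw": 0},
    {"offset": [-0.235, -0.1, -0.071], "yaw": 0},
  ],
)

```text
time_s: 14.97
eef_pos: [529.5, -222.1, 290.2]
ee_rot: [-0.555, 0.559, 0.545, -0.286]
force: [-0.0, 0.5, -5.2]
grip_width: 0.152
```

```bash
python3 -c "
from tr import *
rep();Rt,ct=info()
for n in ['top','side']:
    c=ctrl.capture(n);m=proj(c,ct+Rt@[-40,-40,6])[0];print(m);x=int(np.clip(m[0]-60,0,392));y=int(np.clip(m[1]-60,0,264))
    draw(c,n+'9.png',(x,y,x+120,y+120),5);print(x,y);save(c,n+'9f.png')
"
```

```text
t 14.97 q [-0.754, 0.317, 1.424, 0.371, 1.344, -2.11] p [529.5, -222.1, 290.2] F [-0.0, 0.5, -5.2] grip 0.152
x [0.242 0.928 0.285] y [ 0.291  0.211 -0.933] ang 1.316
slopes deg: x -32.9 y -16.7 angs [0.997 1.279]
corner z [(1, 1, 304), (1, -1, 263), (-1, 1, 200), (-1, -1, 159)] outer low 148.0
dish in tray [-403.  160.  -68.]
[411.97305888 209.86683818]
351 149
[217.40841505 245.58736582]
157 185
```

View pics/side9.png

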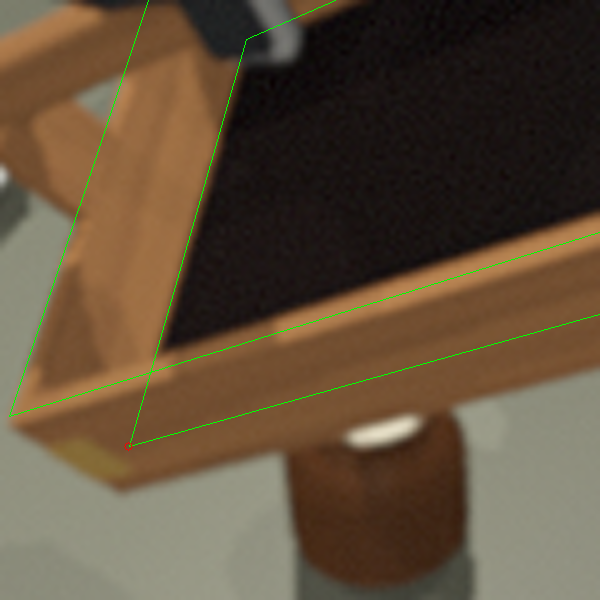

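View pics/top9.png

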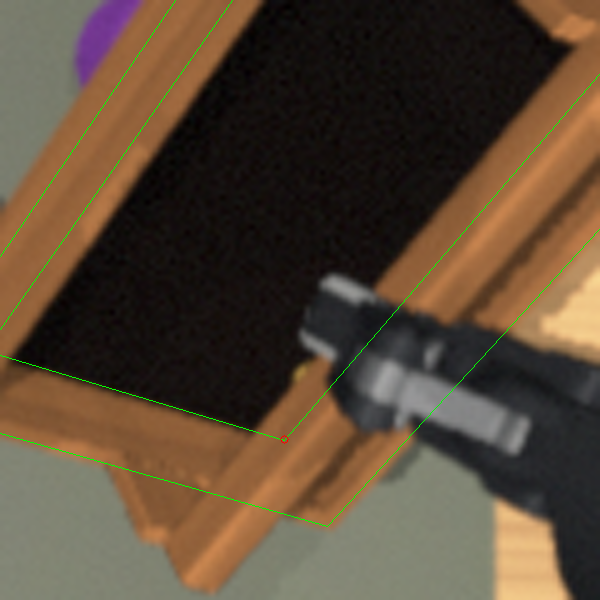

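```bash
python3 -c "
from tr import *
Rt,ct=tray();c=ctrl.capture('top')
# align model: shift by observed inner corner offset
for p in [(300,375),(302,365)]: print(onfloor(c,351+p[0]/5,149+p[1]/5,Rt,ct,13))
im=c['img'];hsv=cv2.cvtColor(im,cv2.COLOR_RGB2HSV)
save(c,'top10.png',(395,205,435,245),14)
c=ctrl.capture('side');print(onfloor(c,157+245/5,185+42/5,Rt,ct,6),onfloor(c,157+163/5,185+350/5,Rt,ct,6))
to([560,90,255])
"
```

```text
[-63.2 -52.9  13. ]
[-59.1 -50.8  13. ]
[-96.   69.9   6. ] [-93.  -41.9   6. ]
t 15.17 q [-0.749, 0.315, 1.428, 0.372, 1.343, -2.109] p [529.8, -218.9, 290.0] F [0.3, -0.3, -4.1] grip 0.149
x [0.239 0.928 0.286] y [ 0.29   0.213 -0.933] ang 1.319
offset [0.2838, 0.1073, 0.0743]
```

View pics/top10.png

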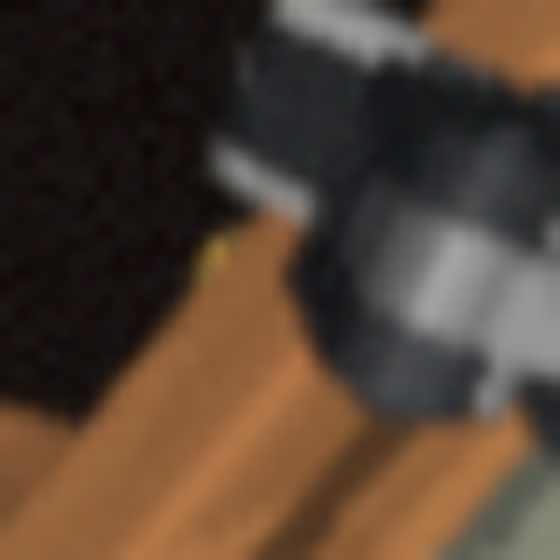

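Call:
jog_arm(
  targets=[
    {"offset": [0.006, 0.002, 0.0015], "yaw": 0},
    {"offset": [0.02, 0.0075, 0.005], "yaw": 0},
    {"offset": [0.0425, 0.016, 0.011], "yaw": 0},
    {"offset": [0.071, 0.027, 0.0186], "yaw": 0},
    {"offset": [0.102, 0.0386, 0.0267], "yaw": 0},
    {"offset": [0.136, 0.0515, 0.0357], "yaw": 0},
    {"offset": [0.17, 0.064, 0.0446], "yaw": 0},
    {"offset": [0.2015, 0.076, 0.053], "yaw": 0},
    {"offset": [0.23, 0.087, 0.06], "yaw": 0},
    {"offset": [0.255, 0.0966, 0.067], "yaw": 0},
    {"offset": [0.2725, 0.103, 0.0713], "yaw": 0},
    {"offset": [0.284, 0.107, 0.074], "yaw": 0},
  ],
)

```text
time_s: 16.17
eef_pos: [558.8, 94.4, 255.0]
ee_rot: [-0.555, 0.556, 0.547, -0.288]
force: [0.5, -0.9, -5.3]
grip_width: 0.146
```

```bash
python3 -c "
from tr import *
rep();Rt,ct=info()
for n in ['top','side']:
    c=ctrl.capture(n);m=proj(c,ct+Rt@[-40,-40,6])[0];x=int(np.clip(m[0]-60,0,392));y=int(np.clip(m[1]-60,0,264))
    draw(c,n+'11.png',(x,y,x+120,y+120),5);print(x,y)
"
```

```text
t 16.17 q [-0.151, 0.248, 1.609, 0.302, 1.041, -1.561] p [558.8, 94.4, 255.0] F [0.5, -0.9, -5.3] grip 0.146
x [0.236 0.928 0.288] y [ 0.289  0.216 -0.933] ang 1.322
slopes deg: x -32.7 y -16.8 angs [0.999 1.277]
corner z [(1, 1, 269), (1, -1, 227), (-1, 1, 165), (-1, -1, 124)] outer low 113.0
dish in tray [-290. -129.    4.]
170 128
170 94
```

View pics/top11.png

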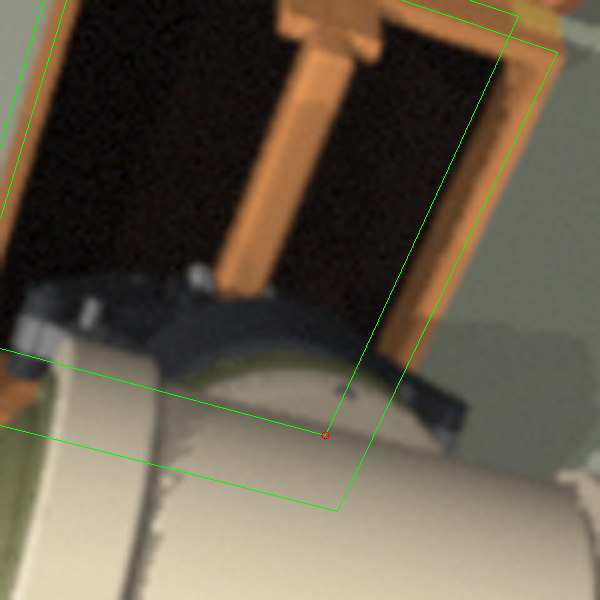

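```bash
python3 -c "
from tr import *
Rt,ct=tray();c=ctrl.capture('top');print(onfloor(c,170+372/5,128+345/5,Rt,ct,6))
to([560,-100,280])"
```

```text
[-49.5 -71.3   6. ]
t 16.32 q [-0.155, 0.248, 1.608, 0.302, 1.041, -1.564] p [559.2, 92.5, 255.2] F [0.6, -0.6, -4.2] grip 0.149
x [0.236 0.928 0.287] y [ 0.289  0.215 -0.933] ang 1.322
offset [-0.1714, -0.0642, -0.0645]
```

View pics/side11.png

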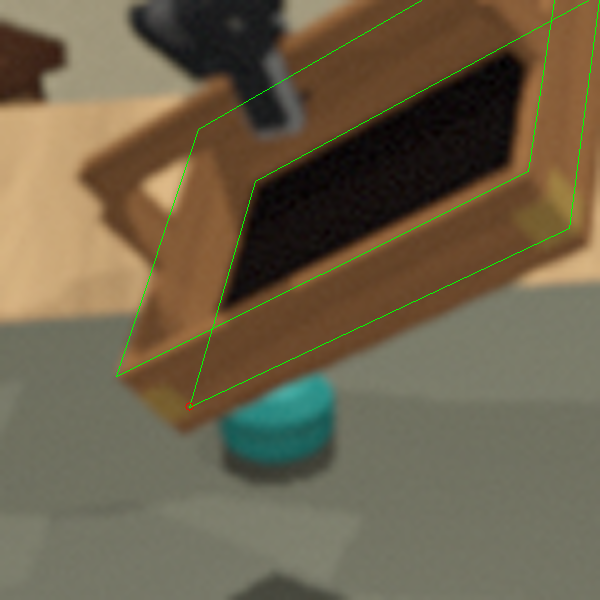

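Call:
jog_arm(
  targets=[
    {"offset": [0, 0, 0], "yaw": 0},
    {"offset": [0, 0, 0], "yaw": 0},
    {"offset": [0, 0, 0], "yaw": 0},
    {"offset": [0, 0, 0], "yaw": 0},
    {"offset": [0, 0, 0], "yaw": 0},
    {"offset": [0, 0, 0], "yaw": 0},
  ],
)

```text
time_s: 16.82
eef_pos: [559.2, 92.1, 255.3]
ee_rot: [-0.555, 0.557, 0.547, -0.288]
force: [0.2, 0.0, -4.0]
grip_width: 0.145
```

```bash
python3 -c "
from tr import *
rep();Rt,ct=info();print(np.round(ctrl.sense()['dq'],3))
for n in ['top','side']:
    c=ctrl.capture(n);save(c,n+'12.png',s=1.5)
print(onfloor(c,170+228/5,94+308/5,Rt,ct,6))
rep()
"
```

```text
t 16.82 q [-0.155, 0.248, 1.608, 0.302, 1.041, -1.564] p [559.2, 92.1, 255.3] F [0.2, 0.0, -4.0] grip 0.145
x [0.237 0.928 0.287] y [ 0.289  0.214 -0.933] ang 1.321
slopes deg: x -32.8 y -16.8 angs [0.998 1.278]
corner z [(1, 1, 269), (1, -1, 228), (-1, 1, 165), (-1, -1, 124)] outer low 113.0
dish in tray [-291. -127.    4.]
[ 0.002  0.001 -0.001  0.    -0.    -0.001]
[-90.  -14.9   6. ]
t 16.92 q [-0.155, 0.248, 1.608, 0.302, 1.041, -1.564] p [559.3, 92.2, 255.3] F [-0.1, 0.6, -4.6] grip 0.147
x [0.236 0.928 0.287] y [ 0.289  0.215 -0.933] ang 1.321
```

View pics/top12.png

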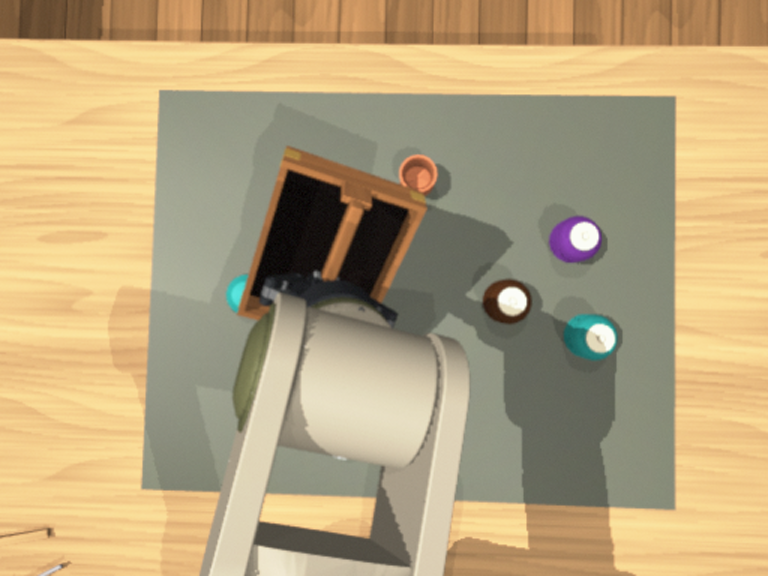

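View pics/side12.png

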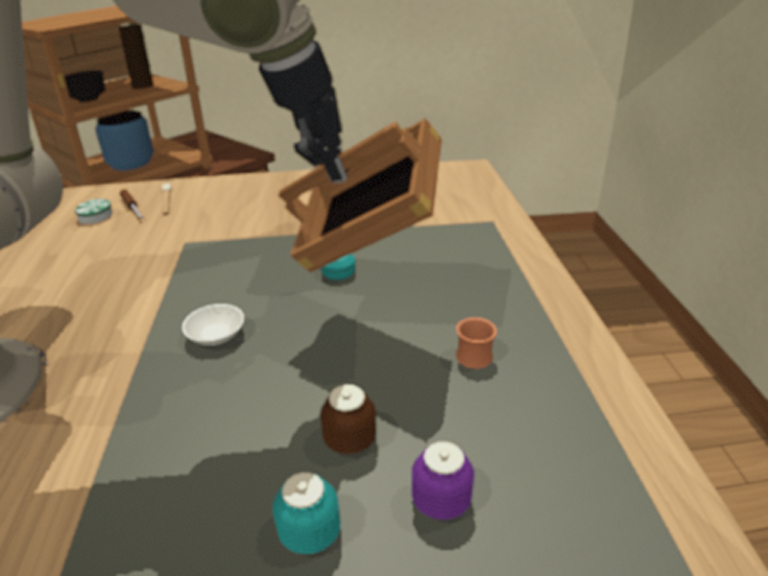

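```bash
python3 -c "
from tr import *
print(ctrl.finish_job());rep()"
```

```text
the job is handed in; nothing more can be done
None
the job is handed in; nothing more can be done
```

I picked up the tray by its handle and tilted it so the fittings slid toward the corner nearest the dish. I handed it in still held in the air at about 17 s, but I never saw the four fittings lying in that corner.

**How the tilt was made:** The moves only allow a turn about the finger axis, so I first tipped the empty gripper 21° by pushing at the arm's reach limit. I then gripped the handle with 80 N, lifted the tray level and turned it about the tipped axis. After the turn, the dish is nearest a different physical corner than at the start: the -x, -y corner in my tray frame.

**Last checks:**

| Check | Result |
|---|---|
| Slope down to that corner | 33° along the length, 17° across the width |
| Lowest inner floor corner | about 124 mm above the table |
| Dish position in the tray frame | about (-291, -127) mm, so that corner is nearest |
| Arm | still; wrist carries about 4 N, roughly the loaded tray |
| Grip | steady on the handle bar |
| Things round the tray | box, caddy and lid rest stand where they were in the last top and side pictures; the dish shows only from the side and looks unmoved |

**What is uncertain:**
- **Fittings not seen:** In the final pose the gripper and the near wall hide the low corner from both cameras. All the floor I could see was empty, nothing showed on the table, and the hidden part lies within about 80 mm of the corner. Their place there is inferred. An earlier picture showed one at about 74 mm, and it was gone from that spot at the end.
- **Joint 3:** It read 0.186–0.187 while I held it at its stop, against the listed limit of 0.19. I took that as rounding, but I could not confirm it.

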